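# Check a rounded frame corner with a radius leaf

## Task

Find the radius leaf that fits the rounded wooden corner without rocking. With it flat on the worktop, press its hollow edge squarely home on the outside of the corner with a light steady push of about 8 N for a second, then lift it over and press its rounded edge home in the inside fillet with the same push for a second, and leave it seated there, released. Never push on the corner with more than 20 N, and do not shift the mug or the wax tin.

Things in the scene. Friction and masses are not known exactly. Their poses are not given: they have to be found in the camera images.
- corner: Two small dark steel blocks fixed to the worktop, carrying a dark wooden L-shaped frame corner, 18 mm high, on slotted tabs. Origin on the worktop where the middle of the corner's OUTER rounded edge is nominally; +x points level into the L along its symmetry line, z up. TRUE PLACE: the wood sits up to 14 mm either way along x from nominal; not reported, find it by touch. It stays rigid there.
- corner_in (a point): Nominal middle of the wooden corner's INNER edge, on the worktop, always 34 mm along +x behind its outer one (so shifted with it); axes as the corner's. Outer edge: 90 degree arc of 30 mm radius, rounded side to -x, with straight sides at +-45 degrees running to about x = 75, y = +-80 mm from the outer middle; inner edge: the same outline, a fillet opening to +x.
- corner_seat_out (a point): Nominal place (up to 14 mm off along x, as the wood) of the fitting leaf's grip, 42 mm up, when seated on the outside: 22 mm to -x of the outer edge. The leaf's +x then lies along this point's +x (the corner's).
- corner_seat_in (a point): Nominal place (off by the same amount as the wood) of the fitting leaf's grip, 42 mm up, when seated in the fillet: 22 mm to +x of the inner edge, 78 mm from the outer seat. The leaf heads the same way as outside.
- leaf_small_grip (a point): Centre of the red square grip (22 x 22 mm, 12 to 64 mm above the leaf's underside; this point at 42 mm) of the small radius leaf, a flat metal chevron 12 mm thick, 48 mm wide, 0.13 kg. Edge towards its +x: hollow arc, radius 20 mm, 90 degrees, with 14 mm straights at +-45 degrees; its middle 22 mm from the grip centre. Edge towards -x: rounded (convex), same radius, middle at -22 mm. z up.
- leaf_medium_grip (a point): Centre of the yellow square grip (22 x 22 mm, 12 to 64 mm above the leaf's underside; this point at 42 mm) of the medium radius leaf, a flat metal chevron 12 mm thick, 62 mm wide, 0.13 kg. Edge towards its +x: hollow arc, radius 30 mm, 90 degrees, with 14 mm straights at +-45 degrees; its middle 22 mm from the grip centre. Edge towards -x: rounded (convex), same radius, middle at -22 mm. z up.
- leaf_large_grip (a point): Centre of the blue square grip (22 x 22 mm, 12 to 64 mm above the leaf's underside; this point at 42 mm) of the large radius leaf, a flat metal chevron 12 mm thick, 76 mm wide, 0.13 kg. Edge towards its +x: hollow arc, radius 40 mm, 90 degrees, with 14 mm straights at +-45 degrees; its middle 22 mm from the grip centre. Edge towards -x: rounded (convex), same radius, middle at -22 mm. z up.
- leaf_medium: The medium leaf with the yellow grip (30 mm radius) as a whole: origin at the centre of its underside, below the grip; axes as for its grip point.
- mug: Blue and white mug, 78 x 112 x 92 mm, bystander; origin at its underside.
- wax_tin: Round green tin, 86 mm wide, 30 mm high, bystander; origin at its underside.
Mind the look-alikes: they are no part of the job. What is shaped like the leaf_medium but pink is not meant.

How it is judged:
By the outcome, as a careful person would: the job done as asked, in the order asked, and still so for the second after the job is handed in, with the robot touching nothing.
It also fails if it takes over 61 s, if anything falls off the work surface, if the arm or the gripper's body presses on something with over 40 N, if the wrist force passes 120 N, or if a joint passes its speed limit or range.

## Robot

A 7-joint arm with a two-finger parallel gripper is mounted at the origin on the work surface; the furniture and walls round the work are solid. World frame = base frame: x ahead of the robot, y to its left, z up, the work surface at z = 0. Lengths are in m, angles in rad, forces in N, time in s.
With the tool pointing down it reaches from about 0.425 to 0.975 m from the base axis. Payload 16.7 kg.
Tool frame: the origin (TCP) lies midway between the tips of the shut fingers; the grasp point (between the pads) lies 19 mm behind it; z points along the fingers, y is the line along which they close (so a half turn about z gives the same grasp; the last joint's range is limited). The gripper opens to 85 mm and grips with 20 to 120 N. Pads are 22 mm wide; open, the fingers measure 114 mm over their backs; the gripper's body (76 mm by 85 mm) begins 54 mm behind the grasp point. The pads swing forward as they close: fully open they stand 13 mm farther back than shut.
Start: joints at [-1.377, 0.426, 0.074, 1.606, -0.034, 1.111, -0.067], TCP at [0.228, 0.635, 0.231] pointing down, gripper open.
Joint ranges: [-2.85, 2.85], [-0.5, 2.14], [-1.23, 1.37], [0.21, 2.46], [-1.02, 4.16], [0.16, 2.05], [-2.73, 2.73]. Speed limits (rad/s): [1.89, 1.89, 2.39, 2.39, 3.01, 3.01, 3.01].

## Interface

Orientations are given as a 3x3 rotation matrix whose columns are the frame's x, y, z axes.
In Python, from rig import r gives the robot as it stands.
- The arm moves only by the tool move_arm, never from a script. Its argument "targets" is a list of rows, each a list of 3 entries, a list of its own where there are three numbers: the gripper's target within -1 to 1 (fully open at 1, half-way at 0, shut at -1), then the shift along the tool's x, y, z in mm, then the turn, a rotation vector about the tool's x, y, z in rad. In form: [[gripper, [tx, ty, tz], [rx, ry, rz]], ...]. A call has 1 to 20 rows; each row shifts and turns the commanded pose from where the row before left it, along the tool's axes as they then stand; what a row does not reach is not made up. A row lasts 1/12 s, in which the tool goes at most 41.7 mm and 7.16 degrees, less where a joint would pass 70% of its speed; a pose out of reach is approached as far as the arm can. A call with a gripper value outside its range is refused whole. The fingers move at their own pace and stop on an object; "grip_force" is the grip in N (left out, the last holds). Time passes only in rows, so rows that do not move let the fingers close. It gives the time, the measured TCP pose, the force, the opening and the grip force at its end, in the units of the state.
- r.read_state(): the state, without advancing time (a new reading comes with each control period).
- r.snapshot(name): name is "side" or "top"; returns a dict with "pixels" (384x512x3 uint8, red, green, blue), "K" (3x3 intrinsics, pixels), "origin" and "attitude" of the camera in the world. Camera axes: x right, y down, z forward; pixel columns grow to the right and rows downward; lengths in m; the calibration is good to about 2 mm. A picture is of the moment at which its call begins. There is no depth.
- r.sign_off(): hands the job in; it is judged then, once.
Trained networks look in the newest picture that a camera, given by its name, has taken for a name from the list of things; names that differ only in an ending like _2 or _b are one class to them, and where a whole thing is asked for, a point or a joint stands for the part that bears it (a point fixed in the world has none). Each returns a list of dicts, best first, with "score" (0 to 1); they miss things now and then, are a little off and sometimes report something else, mostly with a low value. They report only what shows in the picture. A call takes as long as a camera call. They do not tell look-alikes from the thing itself.
- r.spot_in(camera, target): "centre" ([column, row] in pixels, amid what is visible of it).
- r.landmark_of(camera, target): "centre" ([column, row] in pixels: a listed point, or the origin of a listed thing).
The state is a dict: "t": time; "joint_positions": joint angles; "joint_vel": joint speeds; "tau": joint torques, N m; "eef_pos": TCP position; "orientation": TCP orientation; "wrist_force": force on the tool from outside, world axes, zero at the start; "moment": the same for the moment, N m; "grip_width": opening from 0.0 (shut) to 1.0 (fully open); "finger_force": force on a finger pad.
Only numpy, scipy, OpenCV 4.12 (cv2) and the standard library are available. Lean on these libraries where they do the work, as an engineer would, in place of code of your own. Each camera call takes 0.05 s, during which the arm holds its last target. There are 200 camera calls.

## Working session

There is one attempt and no reset: what is moved stays moved. The work goes in short steps, Python scripts to look and compute and a tool call to move; the robot and the scene stay as the last step left them, time stands still between calls to the robot, and variables do not carry over. Pictures are saved under pics/ and viewed, at most 10 in all, crops included, and the job is handed in when it is done.

Besides the shell and the picture viewer there is one more tool, called after "Emit:" by a JSON object that holds its "method" and its "body", one argument or row to a line. move_arm: Moves the arm, as the interface text tells. Its arguments: {"type":"object","properties":{"targets":{"type":"array","items":{"type":"array"}},"grip_force":{"type":"number"}},"required":["targets"]}

```bash
mkdir -p pics; cat > h.py <<'E'
from rig import r
import numpy as np, cv2
def snap(n,f=None):
    s=r.snapshot(n)
    if f: cv2.imwrite('pics/'+f,s['pixels'][:,:,::-1])
    return s
def ray(s,uv,z):
    d=np.array(s['attitude'])@np.linalg.solve(np.array(s['K']),[uv[0],uv[1],1.])
    o=np.array(s['origin']); return o+d*(z-o[2])/d[2]
def proj(s,p):
    q=np.array(s['K'])@(np.array(s['attitude']).T@(np.array(p)-np.array(s['origin']))); return q[:2]/q[2]
E
python3 - <<'E'
from h import *
np.set_printoptions(precision=4,suppress=True)
Z=dict(corner=0,corner_in=0,corner_seat_out=.042,corner_seat_in=.042,leaf_small_grip=.042,leaf_medium_grip=.042,leaf_large_grip=.042,leaf_medium=0,mug=0,wax_tin=0)
for c in('top','side'):
    s=snap(c,c+'0.png'); print(c,s['origin'],np.array(s['attitude']).round(3).tolist(),np.array(s['K'])[0])
    for k in Z:
        for d in r.landmark_of(c,k)[:3]: print(k,round(d['score'],2),np.round(d['centre'],1),ray(s,d['centre'],Z[k]))
st=r.read_state();print(st)
E
```

```text
top [ 0.3457 -0.1874  1.088 ] [[0.02, -0.991, 0.134], [-1.0, -0.019, 0.007], [-0.004, -0.134, -0.991]] [471.4248   0.     255.8314]
corner 0.8 [177.  194.9] [0.5042 0.0043 0.    ]
corner_seat_out 0.98 [175.7 198.7] [ 0.4894 -0.0005  0.042 ]
corner_seat_in 0.9 [174.3 167.2] [0.5613 0.0057 0.042 ]
leaf_small_grip 0.78 [298.4 180.1] [ 0.537  -0.2752  0.042 ]
leaf_medium_grip 0.95 [113.  227.8] [0.4214 0.1363 0.042 ]
leaf_medium_grip 0.8 [249.1 235.7] [ 0.4098 -0.1669  0.042 ]
leaf_medium_grip 0.69 [380.5 224.6] [ 0.4401 -0.4583  0.042 ]
leaf_large_grip 0.56 [313.6 255.9] [ 0.3681 -0.31    0.042 ]
leaf_medium 0.92 [251.8 240.6] [ 0.4012 -0.1725  0.    ]
leaf_medium 0.73 [118.6 229. ] [0.4219 0.1361 0.    ]
mug 0.64 [367.3 178.2] [ 0.5523 -0.44    0.    ]
wax_tin 0.85 [378.4 222.8] [ 0.448  -0.4643  0.    ]
side [ 0.4467 -1.2322  0.734 ] [[1.0, 0.009, 0.029], [-0.02, -0.536, 0.844], [0.023, -0.844, -0.536]] [467.4968   0.     252.4891]
corner 0.93 [260.4 177.9] [0.5122 0.0061 0.    ]
corner_in 0.73 [269.6 178.4] [0.5404 0.0036 0.    ]
corner_seat_out 0.78 [253.7 166.5] [0.4904 0.0024 0.04
[... 534 characters left out ...]

mug 0.85 [288.9 276.7] [ 0.5624 -0.4355  0.    ]
wax_tin 0.94 [236.6 283.3] [ 0.4431 -0.4576  0.    ]
{'t': 1.1, 'joint_positions': array([-1.3765,  0.4261,  0.0739,  1.606 , -0.0341,  1.1108, -0.0671]), 'joint_vel': array([ 0.0001,  0.    ,  0.0014,  0.001 ,  0.0008,  0.0025, -0.0013]), 'tau': array([  0.0001, -94.9546,   3.7565, -46.3875,   0.0189,   0.0028,
         0.0001]), 'eef_pos': array([0.2275, 0.6355, 0.2313]), 'orientation': array([[-0.9415,  0.3371, -0.    ],
       [ 0.3371,  0.9415, -0.    ],
       [ 0.    , -0.    , -1.    ]]), 'wrist_force': array([-0.1198, -0.9128, -0.3404]), 'moment': array([0.0478, 0.006 , 0.0029]), 'finger_force': 0.0, 'grip_width': 0.9993120557101667}
```

View pics/top0.png

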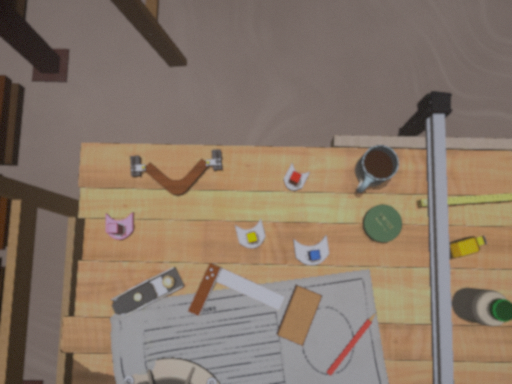

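View pics/side0.png

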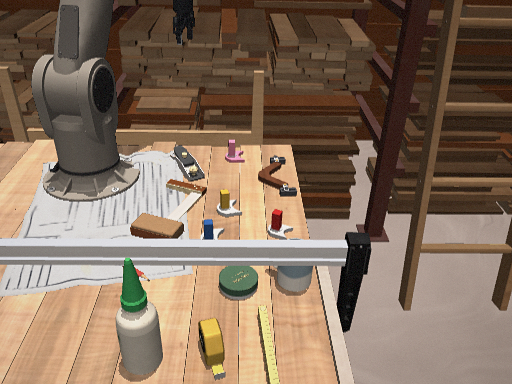

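Top view: the corner is at about (178,188), blocks at (137,165) and (216,160). The yellow leaf is at (250,236), the pink look-alike at (119,228), the tin at (383,223) and the mug at (378,165). I still need the headings.

```bash
python3 - <<'E'
from h import *
im=cv2.imread('pics/top0.png')
a=cv2.resize(im[145:200,125:230],None,fx=5,fy=5,interpolation=cv2.INTER_CUBIC)
b=cv2.resize(im[215:255,230:270],None,fx=6,fy=6,interpolation=cv2.INTER_CUBIC)
o=np.zeros((275+240,525,3),np.uint8);o[:275]=a;o[275:,:240]=b
cv2.imwrite('pics/crop1.png',o)
E
```

```text
(no output)
```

View pics/crop1.png

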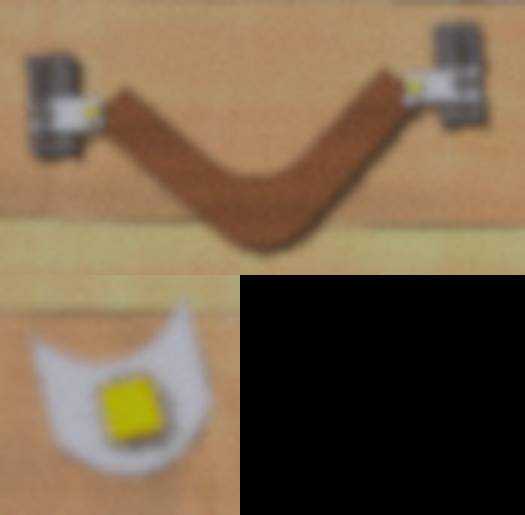

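```bash
cat >> h.py <<'E'
from scipy.optimize import minimize
th=np.linspace(-np.pi/4,np.pi/4,15)
arc=np.c_[.03-.03*np.cos(th),.03*np.sin(th)]
def edge(end): return np.vstack([[end[0],-end[1]],arc,[end[0],end[1]]])
le=edge([.0187,.0311]); LEAF=np.vstack([le+[.022,0],(le-[.022,0])[::-1]])
WOOD=np.vstack([edge([.075,.080]),[[.092,.063]],(arc+[.034,0])[::-1],[[.092,-.063]]])
def rot(a): return np.array([[np.cos(a),-np.sin(a)],[np.sin(a),np.cos(a)]])
def render(s,P,p,zs,S=8):
    m=np.zeros((384*4,512*4),np.uint8); q=P@rot(p[2]).T+p[:2]
    A,B=[np.array([proj(s,[*x,z]) for x in q]) for z in zs]
    n=len(A); f=lambda x:np.round((np.array(x)+.5)*4*16).astype(np.int32)
    for w in (A,B): cv2.fillPoly(m,[f(w)],255,shift=4)
    for i in range(n):
        j=(i+1)%n; cv2.fillConvexPoly(m,f([A[i],A[j],B[j],B[i]]),255,shift=4)
    return cv2.resize(m,(512,384),interpolation=cv2.INTER_AREA)/255.
def fit(s,mask,P,p0,zs):
    g=lambda v:np.abs(render(s,P,[v[0]/100,v[1]/100,v[2]/5],zs)-mask).sum()
    v0=np.array([p0[0]*100,p0[1]*100,p0[2]*5]); sim=[v0]+[v0+d for d in np.eye(3)]
    o=minimize(g,v0,method='Nelder-Mead',options=dict(initial_simplex=sim,xatol=1e-3,fatol=1e-2))
    return np.array([o.x[0]/100,o.x[1]/100,o.x[2]/5]),o.fun/mask.sum()
def wmask(s):
    h=cv2.cvtColor(s['pixels'],cv2.COLOR_RGB2HSV).astype(int); m=np.zeros(h.shape[:2])
    k=(h[...,2]<150)&(h[...,1]>110); m[155:200,143:212]=k[155:200,143:212]; return m
def lmask(s,box):
    h=cv2.cvtColor(s['pixels'],cv2.COLOR_RGB2HSV).astype(int); m=np.zeros(h.shape[:2])
    k=(h[...,1]<70)|(h[...,1]>180); a,b,c,d=box; m[a:b,c:d]=k[a:b,c:d]; return m
E
python3 - <<'E'
from h import *
np.set_printoptions(precision=4,suppress=True)
s=snap('top'); m=wmask(s); l=lmask(s,(218,250,233,268))
print(m.sum(),l.sum())
print('wood',*fit(s,m,WOOD,[.5,.004,0.05],(0,.018)))
print('leaf',*fit(s,l,LEAF,[.405,-.17,-.1],(0,.012)))
o=np.hstack([cv2.resize(x.astype(np.float32)*255,None,fx=4,fy=4,interpolation=0) for x in (m[150:200,140:215],l[215:265,230:275])])
cv2.imwrite('pics/m.png',o)
E
```

```text
924.0 545.0
wood [0.5016 0.0054 0.0454] 0.2557804940157881
leaf [ 0.4066 -0.1718  0.2725] 0.1608850512682137[ WARN:0@0.578] global loadsave.cpp:1063 imwrite_ Unsupported depth image for selected encoder is fallbacked to CV_8U.
```

View pics/m.png

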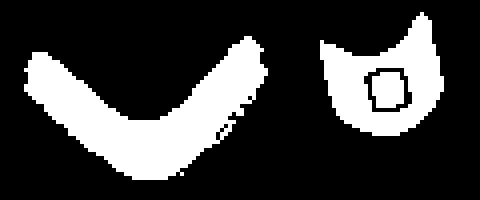

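```bash
cat > wf.py <<'E'
from h import *
def W(L):
    e=np.array([.00879+L*.7071,.02121+L*.7071]); i=e+.024*np.array([.7071,-.7071])
    return np.vstack([edge(e),[i],(arc+[.034,0])[::-1],[[i[0],-i[1]]]])
np.set_printoptions(precision=4,suppress=True)
s=snap('top'); m=wmask(s)
for zs in ((0,.018),(.017,.018)):
  best=None
  for y0 in (.03,.09,.14):
    v0=np.array([50.,.5,y0*50,7.5]); sc=np.array([.01,.01,.02,.01])
    g=lambda v:np.abs(render(s,W(v[3]/100),[v[0]/100,v[1]/100,v[2]/50],zs)-m).sum()
    o=minimize(g,v0,method='Nelder-Mead',options=dict(initial_simplex=[v0]+[v0+d for d in np.eye(4)],xatol=1e-3,fatol=1e-2,maxiter=400))
    if best is None or o.fun<best.fun: best=o
  v=best.x; print(zs,v[0]/100,v[1]/100,v[2]/50,v[3]/100,best.fun/m.sum())
R=render(s,W(v[3]/100),[v[0]/100,v[1]/100,v[2]/50],zs)
im=s['pixels'][140:205,125:230,::-1].copy()
b=cv2.resize(im,None,fx=6,fy=6,interpolation=cv2.INTER_CUBIC)
c,_=cv2.findContours((cv2.resize(R[140:205,125:230],None,fx=6,fy=6)>.5).astype(np.uint8),0,1)
cv2.drawContours(b,c,-1,(0,255,0),1); cv2.imwrite('pics/ov.png',b)
E
python3 wf.py
```

```text
(0, 0.018) 0.5038427058388524 0.001747487469517765 0.09764594477893639 0.07376573031458616 0.10789012772865136
(0.017, 0.018) 0.5030458533068841 0.0007875070824534728 0.09294136483054558 0.07668143580254004 0.10850527574864367
```

View pics/ov.png

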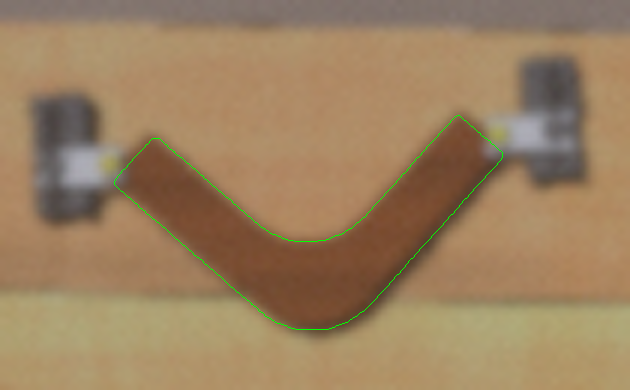

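The overlay lies right on the wood. That puts the outer middle near (0.5035, 0.001) with yaw about 0.095, and the yellow leaf near (0.4066, -0.172) with yaw about 0.27. Setting out now.

Emit:
{"method": "move_arm", "body": {
  "targets": [
    [1, [-27.6, -19.4, 0], [0, 0, 0]],
    [1, [-27.6, -19.4, 0], [0, 0, 0]],
    [1, [-27.6, -19.4, 0], [0, 0, 0]],
    [1, [-27.6, -19.4, 0], [0, 0, 0]],
    [1, [-27.6, -19.4, 0], [0, 0, 0]],
    [1, [-27.6, -19.4, 0], [0, 0, 0]],
    [1, [-27.6, -19.4, 0], [0, 0, 0]],
    [1, [-27.6, -19.4, 0], [0, 0, 0]],
    [1, [-27.6, -19.4, 0], [0, 0, 0]],
    [1, [-27.6, -19.4, 0], [0, 0, 0]],
    [1, [-27.6, -19.4, 0], [0, 0, 0]],
    [1, [-27.6, -19.4, 0], [0, 0, 0]],
    [1, [-27.6, -19.4, 0], [0, 0, 0]],
    [1, [-27.6, -19.4, 0], [0, 0, 0]],
    [1, [0, 0, 0], [0, 0, 0.12]],
    [1, [0, 0, 0], [0, 0, 0.12]],
    [1, [0, 0, 0], [0, 0, 0.12]],
    [1, [0, 0, 0], [0, 0, 0.12]],
    [1, [0, 0, 0], [0, 0, 0.12]],
    [1, [0, 0, 0], [0, 0, 0.12]]
  ],
  "grip_force": 60
}}

```text
t: 2.87
eef_pos: [0.4998, 0.2495, 0.2314]
orientation: [[-0.48, 0.877, 0.0], [0.877, 0.48, 0.0], [0.0, 0.0, -1.0]]
wrist_force: [0.2, 0.2, -0.3]
grip_width: 0.999
finger_force: 0.0
```

Emit:
{"method": "move_arm", "body": {
  "targets": [
    [1, [0, 0, 0], [0, 0, 0.12]],
    [1, [0, 0, 0], [0, 0, 0.12]],
    [1, [0, 0, 0], [0, 0, 0.12]],
    [1, [0, 0, 0], [0, 0, 0.12]],
    [1, [0, 0, 0], [0, 0, 0.12]],
    [1, [0, 0, 0], [0, 0, 0.12]],
    [1, [0, 0, 0], [0, 0, 0.12]],
    [1, [0, 0, 0], [0, 0, 0.12]],
    [1, [0, 0, 0], [0, 0, 0.12]],
    [1, [0, 0, 0], [0, 0, 0.12]],
    [1, [0, 0, 0], [0, 0, 0.12]],
    [1, [0, 0, 0], [0, 0, 0.12]],
    [1, [0, 0, 0], [0, 0, 0.12]],
    [1, [0, 0, 0], [0, 0, 0.12]],
    [1, [0, 0, 0], [0, 0, 0.1245]],
    [1, [0, 0, 0], [0, 0, 0]]
  ]
}}

```text
t: 4.2
eef_pos: [0.4997, 0.2496, 0.2314]
orientation: [[0.965, 0.264, 0.0], [0.264, -0.965, -0.0], [0.0, 0.0, -1.0]]
wrist_force: [-0.7, 0.8, 0.1]
grip_width: 0.999
finger_force: 0.0
```

Emit:
{"method": "move_arm", "body": {
  "targets": [
    [1, [-14.4, 27.3, 0], [0, 0, 0]],
    [1, [-14.4, 27.3, 0], [0, 0, 0]],
    [1, [-14.4, 27.3, 0], [0, 0, 0]],
    [1, [-14.4, 27.3, 0], [0, 0, 0]],
    [1, [-14.4, 27.3, 0], [0, 0, 0]],
    [1, [-14.4, 27.3, 0], [0, 0, 0]],
    [1, [-14.4, 27.3, 0], [0, 0, 0]],
    [1, [-14.4, 27.3, 0], [0, 0, 0]],
    [1, [-14.4, 27.3, 0], [0, 0, 0]],
    [1, [-14.4, 27.3, 0], [0, 0, 0]],
    [1, [-14.4, 27.3, 0], [0, 0, 0]],
    [1, [-14.4, 27.3, 0], [0, 0, 0]],
    [1, [-14.4, 27.3, 0], [0, 0, 0]],
    [1, [-14.4, 27.3, 0], [0, 0, 0]],
    [1, [0, 0, 40], [0, 0, 0]],
    [1, [0, 0, 40], [0, 0, 0]],
    [1, [0, 0, 30], [0, 0, 0]],
    [1, [0, 0, 0], [0, 0, 0]]
  ]
}}

```text
t: 5.7
eef_pos: [0.4059, -0.1722, 0.122]
orientation: [[0.962, 0.274, -0.008], [0.274, -0.962, -0.0], [-0.008, -0.002, -1.0]]
wrist_force: [-1.8, 0.5, -0.8]
grip_width: 1.002
finger_force: 0.0
```

```bash
python3 - <<'E'
from h import *
s=snap('side','s1.png');t=snap('top')
im=s['pixels'][140:260,150:310,::-1]
tp=t['pixels'][140:260,190:310,::-1]
f=lambda i:cv2.resize(i,None,fx=5 if i.shape[1]==-1 else 2.8,fy=2.8,interpolation=cv2.INTER_CUBIC)
cv2.imwrite('pics/c2.png',np.hstack([f(im),f(tp)]))
st=r.read_state();p=st['eef_pos'];print(p,st['joint_positions'].round(2),proj(s,p),proj(t,p))
for n,q in(('side',s),('top',t)):
  for d in r.landmark_of(n,'leaf_medium_grip'): print(n,d['score'],d['centre'],ray(q,d['centre'],.042))
E
```

```text
[ 0.40827459 -0.17302055  0.12643919] [-0.58  0.3   0.98  2.24 -0.36  0.76 -0.65] [224.43373087 170.85694768] [251.33141594 233.93345156]
side 0.79 [225.2, 196.7] [ 0.40936034 -0.16659533  0.042     ]
side 0.41 [229.3, 145.3] [0.41362524 0.14238083 0.042     ]
top 0.69 [112.9, 229.1] [0.41849145 0.13632046 0.042     ]
```

View pics/c2.png

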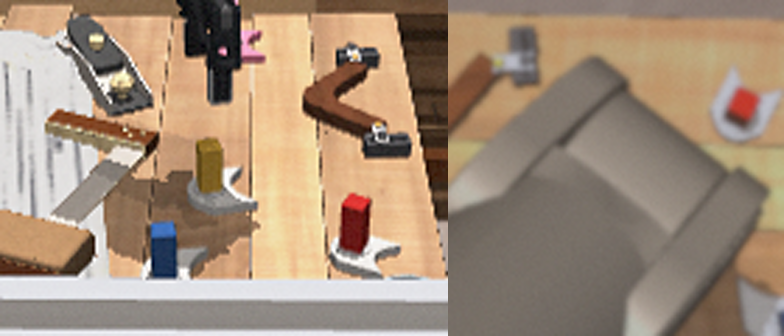

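The gripper at side pixel (225,171) stands above the yellow grip at (224,198). Descending.

Emit:
{"method": "move_arm", "body": {
  "targets": [
    [1, [0, 0, 0], [0, 0, 0]],
    [1, [0, 0, 0], [0, 0, 0]],
    [1, [0, 0, 20], [0, 0, 0]],
    [1, [0, 0, 20], [0, 0, 0]],
    [1, [0, 0, 20], [0, 0, 0]],
    [1, [0, 0, 0], [0, 0, 0]],
    [1, [0, 0, 0], [0, 0, 0]]
  ]
}}

```text
t: 6.48
eef_pos: [0.4089, -0.1722, 0.0667]
orientation: [[0.963, 0.271, -0.001], [0.271, -0.963, 0.001], [-0.0, -0.001, -1.0]]
wrist_force: [-0.1, -0.7, -0.3]
grip_width: 1.001
finger_force: 0.0
```

```bash
python3 - <<'E'
from h import *
st=r.read_state();print(st['t'],st['eef_pos'],st['orientation'].round(4),st['joint_positions'].round(3),st['wrist_force'])
E
```

```text
6.4833 [ 0.40890036 -0.17219909  0.06671396] [[ 9.627e-01  2.707e-01 -6.000e-04]
 [ 2.707e-01 -9.627e-01  1.300e-03]
 [-2.000e-04 -1.500e-03 -1.000e+00]] [-0.436  0.414  0.835  2.283 -0.524  0.64  -0.507] [-0.13470359 -0.74028006 -0.26445712]
```

Emit:
{"method": "move_arm", "body": {
  "targets": [
    [1, [-1, 0, 14], [0, 0, 0]],
    [1, [0, 0, 14], [0, 0, 0]],
    [1, [0, 0, 14], [0, 0, 0]],
    [1, [0, 0, 0], [0, 0, 0]],
    [-1, [0, 0, 0], [0, 0, 0]],
    [-1, [0, 0, 0], [0, 0, 0]],
    [-1, [0, 0, 0], [0, 0, 0]],
    [-1, [0, 0, 0], [0, 0, 0]],
    [-1, [0, 0, 0], [0, 0, 0]],
    [-1, [0, 0, 0], [0, 0, 0]],
    [-1, [0, 0, 0], [0, 0, 0]],
    [-1, [0, 0, 0], [0, 0, 0]],
    [-1, [0, 0, 0], [0, 0, 0]],
    [-1, [0, 0, 0], [0, 0, 0]]
  ],
  "grip_force": 60
}}

```text
t: 7.65
eef_pos: [0.4083, -0.1723, 0.0246]
orientation: [[0.963, 0.271, 0.0], [0.271, -0.963, 0.002], [0.001, -0.001, -1.0]]
wrist_force: [-1.5, 2.6, 14.7]
grip_width: 0.252
finger_force: 58.8
```

```bash
python3 - <<'E'
from h import *
st=r.read_state();print(st['t'],st['eef_pos'],st['orientation'].round(4),st['joint_positions'].round(3),st['wrist_force'],st['grip_width'],st['finger_force'])
E
```

```text
7.65 [ 0.40827596 -0.17231115  0.02460628] [[ 9.627e-01  2.706e-01  4.000e-04]
 [ 2.706e-01 -9.627e-01  1.600e-03]
 [ 9.000e-04 -1.500e-03 -1.000e+00]] [-0.335  0.489  0.72   2.301 -0.635  0.552 -0.413] [-1.50014226  2.56544153 14.68616183] 0.2522485819398825 58.77555012702942
```

Emit:
{"method": "move_arm", "body": {
  "targets": [
    [-1, [0, 0, -15], [0, 0, 0]],
    [-1, [0, 0, -20], [0, 0, 0]],
    [-1, [0, 0, -15], [0, 0, 0]],
    [-1, [15.4, -25, 0], [0, 0, 0]],
    [-1, [15.4, -25, 0], [0, 0, 0]],
    [-1, [15.4, -25, 0], [0, 0, 0]],
    [-1, [15.4, -25, 0], [0, 0, 0]],
    [-1, [15.4, -25, 0], [0, 0, 0]],
    [-1, [15.4, -25, 0], [0, 0, 0]],
    [-1, [0, 0, 0], [0, 0, 0.09]],
    [-1, [0, 0, 0], [0, 0, 0.089]],
    [-1, [0, 0, 0], [0, 0, 0]],
    [-1, [0, 0, 0], [0, 0, 0]],
    [-1, [0, 0, 0], [0, 0, 0]],
    [-1, [0, 0, 0], [0, 0, 0]]
  ]
}}

```text
t: 8.9
eef_pos: [0.4562, -0.0033, 0.0743]
orientation: [[0.995, 0.096, -0.0], [0.096, -0.995, 0.001], [-0.0, -0.001, -1.0]]
wrist_force: [-0.8, 0.5, -0.9]
grip_width: 0.249
finger_force: 59.4
```

```bash
python3 - <<'E'
from h import *
st=r.read_state();print(st['t'],st['eef_pos'],st['orientation'].round(4),st['joint_positions'].round(3),st['wrist_force'],st['moment'],st['grip_width'],st['finger_force'])
s=snap('side','s2.png')
t=snap('top')
a=cv2.resize(s['pixels'][130:220,190:320,::-1],None,fx=3.5,fy=3.5,interpolation=cv2.INTER_CUBIC)
b=cv2.resize(t['pixels'][140:230,125:215,::-1],None,fx=3.5,fy=3.5,interpolation=cv2.INTER_CUBIC)
cv2.imwrite('pics/c3.png',np.hstack([a,b]))
E
```

```text
8.9 [ 0.45618297 -0.00331166  0.07434236] [[ 9.953e-01  9.640e-02 -4.000e-04]
 [ 9.640e-02 -9.953e-01  1.400e-03]
 [-3.000e-04 -1.400e-03 -1.000e+00]] [-0.875  0.447  0.913  2.255 -0.573  0.685 -1.023] [-0.78510146  0.49822809 -0.85434429] [-0.01965468  0.03769    -0.00246152] 0.24923174947016521 59.372132420539856
```

View pics/c3.png

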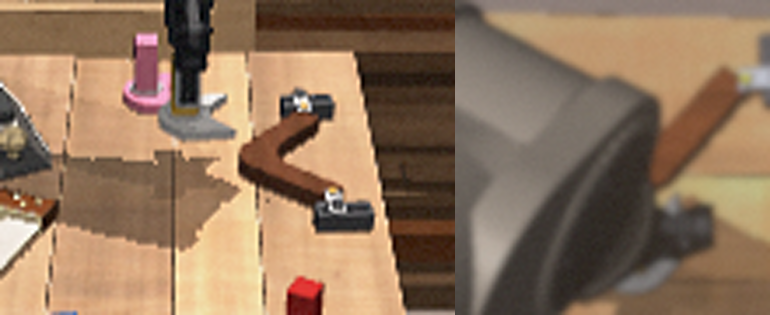

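The side view shows the leaf held level, hollow edge towards the corner. Lowering to the worktop.

Emit:
{"method": "move_arm", "body": {
  "targets": [
    [-1, [0, 0, 16], [0, 0, 0]],
    [-1, [0, 0, 16], [0, 0, 0]],
    [-1, [0, 0, 14], [0, 0, 0]],
    [-1, [0, 0, 0], [0, 0, 0]],
    [-1, [0, 0, 0], [0, 0, 0]],
    [-1, [0, 0, 1], [0, 0, 0]],
    [-1, [0, 0, 0], [0, 0, 0]]
  ]
}}

```text
t: 9.58
eef_pos: [0.4567, -0.003, 0.0279]
orientation: [[0.995, 0.095, 0.001], [0.095, -0.995, 0.001], [0.001, -0.001, -1.0]]
wrist_force: [0.1, -0.3, -1.1]
grip_width: 0.254
finger_force: 59.2
```

Emit:
{"method": "move_arm", "body": {
  "targets": [
    [-1, [0, 0, 1], [0, 0, 0]],
    [-1, [0, 0, 0], [0, 0, 0]]
  ]
}}

```text
t: 9.75
eef_pos: [0.4565, -0.0028, 0.0266]
orientation: [[0.995, 0.095, 0.0], [0.095, -0.995, 0.002], [0.0, -0.001, -1.0]]
wrist_force: [-1.2, 0.0, -2.5]
grip_width: 0.25
finger_force: 59.2
```

Emit:
{"method": "move_arm", "body": {
  "targets": [
    [-1, [0, 0, 0.7], [0, 0, 0]],
    [-1, [0, 0, 0], [0, 0, 0]]
  ]
}}

```text
t: 9.92
eef_pos: [0.4563, -0.0028, 0.0257]
orientation: [[0.995, 0.095, -0.0], [0.095, -0.995, 0.001], [-0.0, -0.001, -1.0]]
wrist_force: [-0.1, 0.5, -2.1]
grip_width: 0.249
finger_force: 59.2
```

Emit:
{"method": "move_arm", "body": {
  "targets": [
    [-1, [0, 0, 0.7], [0, 0, 0]],
    [-1, [0, 0, 0], [0, 0, 0]]
  ]
}}

```text
t: 10.08
eef_pos: [0.4562, -0.0029, 0.0248]
orientation: [[0.995, 0.095, -0.0], [0.095, -0.995, 0.001], [-0.0, -0.001, -1.0]]
wrist_force: [-0.6, 0.2, -1.3]
grip_width: 0.253
finger_force: 59.2
```

Emit:
{"method": "move_arm", "body": {
  "targets": [
    [-1, [0, 0, 0.5], [0, 0, 0]],
    [-1, [0, 0, 0], [0, 0, 0]]
  ]
}}

```text
t: 10.25
eef_pos: [0.4563, -0.0028, 0.0247]
orientation: [[0.995, 0.095, -0.0], [0.095, -0.995, 0.002], [-0.0, -0.002, -1.0]]
wrist_force: [-4.7, 1.4, 12.8]
grip_width: 0.25
finger_force: 61.3
```

Emit:
{"method": "move_arm", "body": {
  "targets": [
    [-1, [2, 0, -0.4], [0, 0, 0]],
    [-1, [4, 0, 0], [0, 0, 0]],
    [-1, [5, 0, 0], [0, 0, 0]],
    [-1, [4, 0, 0], [0, 0, 0]],
    [-1, [2, 0, 0], [0, 0, 0]],
    [-1, [0, 0, 0], [0, 0, 0]],
    [-1, [0, 0, 0], [0, 0, 0]]
  ]
}}

```text
t: 10.83
eef_pos: [0.4734, -0.0014, 0.0247]
orientation: [[0.995, 0.095, -0.0], [0.095, -0.995, 0.001], [-0.0, -0.001, -1.0]]
wrist_force: [-0.1, 0.4, -0.1]
grip_width: 0.25
finger_force: 59.4
```

Emit:
{"method": "move_arm", "body": {
  "targets": [
    [-1, [0.7, 0, 0], [0, 0, 0]],
    [-1, [0.7, 0, 0], [0, 0, 0]],
    [-1, [0.6, 0, 0], [0, 0, 0]],
    [-1, [0, 0, 0], [0, 0, 0]]
  ]
}}

```text
t: 11.17
eef_pos: [0.4753, -0.0011, 0.0248]
orientation: [[0.995, 0.095, -0.0], [0.095, -0.995, 0.001], [-0.0, -0.001, -1.0]]
wrist_force: [0.1, -0.8, -1.3]
grip_width: 0.251
finger_force: 59.3
```

Emit:
{"method": "move_arm", "body": {
  "targets": [
    [-1, [0.5, 0, 0], [0, 0, 0]],
    [-1, [0.5, 0, 0], [0, 0, 0]],
    [-1, [0, 0, 0], [0, 0, 0]]
  ]
}}

```text
t: 11.42
eef_pos: [0.4763, -0.001, 0.0248]
orientation: [[0.995, 0.095, -0.0], [0.095, -0.995, 0.001], [-0.0, -0.001, -1.0]]
wrist_force: [1.4, 0.3, -1.2]
grip_width: 0.251
finger_force: 59.3
```

Emit:
{"method": "move_arm", "body": {
  "targets": [
    [-1, [0.5, 0, 0], [0, 0, 0]],
    [-1, [0.5, 0, 0], [0, 0, 0]],
    [-1, [0.5, 0, 0], [0, 0, 0]],
    [-1, [0, 0, 0], [0, 0, 0]]
  ]
}}

```text
t: 11.75
eef_pos: [0.4778, -0.0009, 0.0248]
orientation: [[0.995, 0.095, -0.0], [0.095, -0.995, 0.001], [-0.0, -0.001, -1.0]]
wrist_force: [-0.4, 0.5, -1.4]
grip_width: 0.249
finger_force: 59.3
```

Emit:
{"method": "move_arm", "body": {
  "targets": [
    [-1, [0.4, 0, 0], [0, 0, 0]],
    [-1, [0.3, 0, 0], [0, 0, 0]],
    [-1, [0, 0, 0], [0, 0, 0]]
  ]
}}

```text
t: 12.0
eef_pos: [0.4784, -0.0008, 0.0248]
orientation: [[0.995, 0.095, -0.0], [0.095, -0.995, 0.001], [-0.0, -0.001, -1.0]]
wrist_force: [0.4, 0.0, -1.2]
grip_width: 0.247
finger_force: 59.3
```

Emit:
{"method": "move_arm", "body": {
  "targets": [
    [-1, [0.4, 0, 0], [0, 0, 0]],
    [-1, [0.3, 0, 0], [0, 0, 0]],
    [-1, [0, 0, 0], [0, 0, 0]]
  ]
}}

```text
t: 12.25
eef_pos: [0.4791, -0.0008, 0.0248]
orientation: [[0.995, 0.095, -0.0], [0.095, -0.995, 0.001], [-0.0, -0.001, -1.0]]
wrist_force: [0.1, 0.2, -0.6]
grip_width: 0.247
finger_force: 59.3
```

Emit:
{"method": "move_arm", "body": {
  "targets": [
    [-1, [0.4, 0, 0], [0, 0, 0]],
    [-1, [0.3, 0, 0], [0, 0, 0]],
    [-1, [0, 0, 0], [0, 0, 0]]
  ]
}}

```text
t: 12.5
eef_pos: [0.4798, -0.0007, 0.0248]
orientation: [[0.995, 0.095, -0.0], [0.095, -0.995, 0.001], [-0.0, -0.001, -1.0]]
wrist_force: [-0.2, -0.4, -1.1]
grip_width: 0.252
finger_force: 59.3
```

Emit:
{"method": "move_arm", "body": {
  "targets": [
    [-1, [0.3, 0, 0], [0, 0, 0]],
    [-1, [0.2, 0, 0], [0, 0, 0]],
    [-1, [0, 0, 0], [0, 0, 0]]
  ]
}}

```text
t: 12.75
eef_pos: [0.4803, -0.0006, 0.0248]
orientation: [[0.995, 0.095, -0.0], [0.095, -0.995, 0.001], [-0.0, -0.001, -1.0]]
wrist_force: [-0.1, -0.6, -0.8]
grip_width: 0.249
finger_force: 59.3
```

Emit:
{"method": "move_arm", "body": {
  "targets": [
    [-1, [0.3, 0, 0], [0, 0, 0]],
    [-1, [0.2, 0, 0], [0, 0, 0]],
    [-1, [0, 0, 0], [0, 0, 0]]
  ]
}}

```text
t: 13.0
eef_pos: [0.4808, -0.0006, 0.0248]
orientation: [[0.995, 0.095, -0.0], [0.095, -0.995, 0.001], [-0.0, -0.001, -1.0]]
wrist_force: [0.0, 0.5, -1.2]
grip_width: 0.25
finger_force: 59.3
```

Emit:
{"method": "move_arm", "body": {
  "targets": [
    [-1, [0.3, 0, 0], [0, 0, 0]],
    [-1, [0.2, 0, 0], [0, 0, 0]],
    [-1, [0, 0, 0], [0, 0, 0]]
  ]
}}

```text
t: 13.25
eef_pos: [0.4813, -0.0006, 0.0248]
orientation: [[0.995, 0.095, -0.0], [0.095, -0.995, 0.001], [-0.0, -0.001, -1.0]]
wrist_force: [0.6, 1.5, -0.8]
grip_width: 0.249
finger_force: 59.3
```

Emit:
{"method": "move_arm", "body": {
  "targets": [
    [-1, [0.3, 0, 0], [0, 0, 0]],
    [-1, [0, 0, 0], [0, 0, 0]]
  ]
}}

```text
t: 13.42
eef_pos: [0.4816, -0.0005, 0.0248]
orientation: [[0.995, 0.095, -0.0], [0.095, -0.995, 0.001], [-0.0, -0.001, -1.0]]
wrist_force: [-0.3, -0.1, -1.2]
grip_width: 0.25
finger_force: 59.3
```

Emit:
{"method": "move_arm", "body": {
  "targets": [
    [-1, [0.3, 0, 0], [0, 0, 0]],
    [-1, [0, 0, 0], [0, 0, 0]]
  ]
}}

```text
t: 13.58
eef_pos: [0.4819, -0.0005, 0.0248]
orientation: [[0.995, 0.095, -0.0], [0.095, -0.995, 0.001], [-0.0, -0.001, -1.0]]
wrist_force: [0.0, 0.3, -1.7]
grip_width: 0.245
finger_force: 59.3
```

Emit:
{"method": "move_arm", "body": {
  "targets": [
    [-1, [0.3, 0, 0], [0, 0, 0]],
    [-1, [0, 0, 0], [0, 0, 0]]
  ]
}}

```text
t: 13.75
eef_pos: [0.4822, -0.0005, 0.0248]
orientation: [[0.995, 0.095, -0.0], [0.095, -0.995, 0.001], [-0.0, -0.001, -1.0]]
wrist_force: [-0.3, -0.3, -1.8]
grip_width: 0.251
finger_force: 59.3
```

Emit:
{"method": "move_arm", "body": {
  "targets": [
    [-1, [0.3, 0, 0], [0, 0, 0]],
    [-1, [0, 0, 0], [0, 0, 0]]
  ]
}}

```text
t: 13.92
eef_pos: [0.4825, -0.0004, 0.0248]
orientation: [[0.995, 0.095, -0.0], [0.095, -0.995, 0.001], [-0.0, -0.001, -1.0]]
wrist_force: [0.3, -0.4, -1.5]
grip_width: 0.25
finger_force: 59.3
```

Emit:
{"method": "move_arm", "body": {
  "targets": [
    [-1, [0.2, 0, 0], [0, 0, 0]],
    [-1, [0, 0, 0], [0, 0, 0]]
  ]
}}

```text
t: 14.08
eef_pos: [0.4827, -0.0004, 0.0248]
orientation: [[0.995, 0.095, -0.0], [0.095, -0.995, 0.001], [-0.0, -0.001, -1.0]]
wrist_force: [0.3, 1.2, -2.2]
grip_width: 0.247
finger_force: 59.3
```

Emit:
{"method": "move_arm", "body": {
  "targets": [
    [-1, [0.3, 0, 0], [0, 0, 0]],
    [-1, [0, 0, 0], [0, 0, 0]]
  ]
}}

```text
t: 14.25
eef_pos: [0.4828, -0.0004, 0.0248]
orientation: [[0.995, 0.095, -0.001], [0.095, -0.995, 0.001], [-0.001, -0.001, -1.0]]
wrist_force: [-1.5, 0.5, 0.3]
grip_width: 0.251
finger_force: 59.7
```

Emit:
{"method": "move_arm", "body": {
  "targets": [
    [-1, [0.3, 0, 0], [0, 0, 0]],
    [-1, [0, 0, 0], [0, 0, 0]]
  ]
}}

```text
t: 14.42
eef_pos: [0.4828, -0.0004, 0.0248]
orientation: [[0.995, 0.095, -0.001], [0.095, -0.995, 0.001], [-0.001, -0.001, -1.0]]
wrist_force: [-4.5, 0.2, 4.3]
grip_width: 0.247
finger_force: 60.2
```

Emit:
{"method": "move_arm", "body": {
  "targets": [
    [-1, [0.25, 0, 0], [0, 0, 0]],
    [-1, [0, 0, 0], [0, 0, 0]]
  ]
}}

```text
t: 14.58
eef_pos: [0.4829, -0.0004, 0.0247]
orientation: [[0.996, 0.095, -0.001], [0.095, -0.996, 0.002], [-0.001, -0.002, -1.0]]
wrist_force: [-6.6, 0.6, 7.5]
grip_width: 0.252
finger_force: 60.7
```

```bash
python3 - <<'E'
from h import *
for i in range(1):
  st=r.read_state();print(st['t'],st['eef_pos'],st['orientation'].round(4),st['wrist_force'].round(2),st['moment'].round(3))
E
```

```text
14.5833 [ 4.82853608e-01 -3.55290608e-04  2.47395923e-02] [[ 0.9955  0.0947 -0.0015]
 [ 0.0947 -0.9955  0.0015]
 [-0.0013 -0.0017 -1.    ]] [-6.63  0.56  7.47] [-0.124  1.384 -0.142]
```

Emit:
{"method": "move_arm", "body": {
  "targets": [
    [-1, [-0.3, 0, -0.2], [0, 0, 0]],
    [-1, [0, 0, 0], [0, 0, 0.01]],
    [-1, [0.3, 0, 0], [0, 0, 0]],
    [-1, [0, 0, 0], [0, 0, 0]]
  ]
}}

```text
t: 14.92
eef_pos: [0.483, -0.0002, 0.0248]
orientation: [[0.996, 0.085, -0.001], [0.085, -0.996, 0.001], [-0.001, -0.001, -1.0]]
wrist_force: [-5.8, 1.5, 1.5]
grip_width: 0.248
finger_force: 59.9
```

```bash
cat > st.py <<'E'
from h import *
st=r.read_state();R=rot(-.095);F=st['wrist_force'];print(st['t'],st['eef_pos'].round(5),st['orientation'].round(4).tolist(),'Fc',R@F[:2],F[2].round(2),'Mc',R@st['moment'][:2],st['moment'][2].round(3))
E
python3 st.py
```

```text
14.9167 [ 4.8298e-01 -2.0000e-04  2.4820e-02] [[0.9964, 0.085, -0.0014], [0.085, -0.9964, 0.0014], [-0.0013, -0.0015, -1.0]] Fc [-5.60527141  2.03966718] 1.54 Mc [0.27953959 1.20682994] 0.115
```

Emit:
{"method": "move_arm", "body": {
  "targets": [
    [-1, [0, -0.15, 0], [0, 0, -0.0045]],
    [-1, [0.15, 0, 0], [0, 0, 0]],
    [-1, [0, 0, 0], [0, 0, 0]]
  ]
}}

```text
t: 15.17
eef_pos: [0.483, -0.0002, 0.0248]
orientation: [[0.996, 0.089, -0.001], [0.089, -0.996, 0.001], [-0.001, -0.001, -1.0]]
wrist_force: [-5.7, -0.0, 1.8]
grip_width: 0.25
finger_force: 59.8
```

```bash
python3 st.py
```

```text
15.1667 [ 4.8302e-01 -2.2000e-04  2.4830e-02] [[0.996, 0.0893, -0.0015], [0.0893, -0.996, 0.0013], [-0.0013, -0.0014, -1.0]] Fc [-5.69486927  0.53324809] 1.85 Mc [0.02977324 1.37032267] -0.066
```

Emit:
{"method": "move_arm", "body": {
  "targets": [
    [-1, [0.2, 0, 0], [0, 0, 0.0015]],
    [-1, [0, 0, 0], [0, 0, 0]],
    [-1, [0, 0, 0], [0, 0, 0]]
  ]
}}

```text
t: 15.42
eef_pos: [0.483, -0.0002, 0.0248]
orientation: [[0.996, 0.088, -0.002], [0.088, -0.996, 0.001], [-0.002, -0.002, -1.0]]
wrist_force: [-8.0, 0.2, 4.0]
grip_width: 0.252
finger_force: 60.2
```

```bash
python3 st.py
```

```text
15.4167 [ 4.8304e-01 -2.3000e-04  2.4820e-02] [[0.9961, 0.0877, -0.0018], [0.0877, -0.9962, 0.0014], [-0.0016, -0.0015, -1.0]] Fc [-7.9827087   0.96109019] 4.03 Mc [0.02430026 1.62104314] -0.019
```

Emit:
{"method": "move_arm", "body": {
  "targets": [
    [-1, [0, 0, 0], [0, 0, 0]],
    [-1, [0, 0, 0], [0, 0, 0]],
    [-1, [0, 0, 0], [0, 0, 0]],
    [-1, [0, 0, 0], [0, 0, 0]],
    [-1, [0, 0, 0], [0, 0, 0]],
    [-1, [0, 0, 0], [0, 0, 0]],
    [-1, [0, 0, 0], [0, 0, 0]],
    [-1, [0, 0, 0], [0, 0, 0]],
    [-1, [0, 0, 0], [0, 0, 0]],
    [-1, [0, 0, 0], [0, 0, 0]],
    [-1, [0, 0, 0], [0, 0, 0]],
    [-1, [0, 0, 0], [0, 0, 0]],
    [-1, [0, 0, 0], [0, 0, 0]],
    [-1, [0, 0, 0], [0, 0, 0]],
    [-1, [0, 0, 0], [0, 0, 0]],
    [-1, [0, 0, 0], [0, 0, 0]]
  ]
}}

```text
t: 16.75
eef_pos: [0.483, -0.0002, 0.0248]
orientation: [[0.996, 0.088, -0.002], [0.088, -0.996, 0.001], [-0.002, -0.001, -1.0]]
wrist_force: [-8.1, -0.1, 4.3]
grip_width: 0.252
finger_force: 60.2
```

```bash
python3 st.py
```

```text
16.75 [ 4.8304e-01 -2.0000e-04  2.4810e-02] [[0.9961, 0.0877, -0.0018], [0.0878, -0.9961, 0.0013], [-0.0017, -0.0015, -1.0]] Fc [-8.10823671  0.68499593] 4.27 Mc [0.06405812 1.61753279] -0.021
```

Emit:
{"method": "move_arm", "body": {
  "targets": [
    [-1, [-0.6, 0, 0], [0, 0, 0]],
    [-1, [-4, 0, 0], [0, 0, 0]],
    [-1, [0, 0, -10], [0, 0, 0]],
    [-1, [0, 0, -15], [0, 0, 0]],
    [-1, [0, 0, -15], [0, 0, 0]],
    [-1, [0, 0, 0], [0, 0, 0]],
    [-1, [20, 0, 0], [0, 0, 0]],
    [-1, [25, 0, 0], [0, 0, 0]],
    [-1, [25, 0, 0], [0, 0, 0]],
    [-1, [20, 0, 0], [0, 0, 0]],
    [-1, [0, 0, 0], [0, 0, 0]],
    [-1, [0, 0, 0], [0, 0, 0]],
    [-1, [0, 0, 15], [0, 0, 0]],
    [-1, [0, 0, 12], [0, 0, 0]],
    [-1, [0, 0, 8], [0, 0, 0]],
    [-1, [0, 0, 3], [0, 0, 0]],
    [-1, [0, 0, 0], [0, 0, 0]],
    [-1, [0, 0, 0], [0, 0, 0]]
  ]
}}

```text
t: 18.25
eef_pos: [0.5687, 0.0071, 0.0269]
orientation: [[0.996, 0.088, -0.001], [0.088, -0.996, 0.001], [-0.001, -0.001, -1.0]]
wrist_force: [0.6, 0.2, -1.1]
grip_width: 0.251
finger_force: 59.4
```

```bash
python3 st.py
```

```text
18.25 [0.56871 0.00712 0.02689] [[0.9962, 0.0876, -0.0007], [0.0876, -0.9962, 0.001], [-0.0006, -0.0011, -1.0]] Fc [0.62325868 0.16129215] -1.13 Mc [-0.05781663  0.03574386] 0.009
```

Emit:
{"method": "move_arm", "body": {
  "targets": [
    [-1, [0, 0, 1.8], [0, 0, 0]],
    [-1, [0, 0, 0], [0, 0, 0]],
    [-1, [0, 0, 0], [0, 0, 0]]
  ]
}}

```text
t: 18.5
eef_pos: [0.569, 0.0074, 0.0254]
orientation: [[0.996, 0.088, 0.0], [0.088, -0.996, 0.001], [0.0, -0.001, -1.0]]
wrist_force: [0.5, 0.3, -2.1]
grip_width: 0.249
finger_force: 59.4
```

Emit:
{"method": "move_arm", "body": {
  "targets": [
    [-1, [0, 0, 0.3], [0, 0, 0]],
    [-1, [0, 0, 0], [0, 0, 0]]
  ]
}}

```text
t: 18.67
eef_pos: [0.569, 0.0074, 0.025]
orientation: [[0.996, 0.088, -0.0], [0.088, -0.996, 0.001], [0.0, -0.001, -1.0]]
wrist_force: [-0.2, -0.7, -0.8]
grip_width: 0.247
finger_force: 59.4
```

Emit:
{"method": "move_arm", "body": {
  "targets": [
    [-1, [-2, 0, 0], [0, 0, 0]],
    [-1, [-2, 0, 0], [0, 0, 0]],
    [-1, [-1.5, 0, 0], [0, 0, 0]],
    [-1, [-0.5, 0, 0], [0, 0, 0]],
    [-1, [0, 0, 0], [0, 0, 0]],
    [-1, [0, 0, 0], [0, 0, 0]]
  ]
}}

```text
t: 19.17
eef_pos: [0.5629, 0.0069, 0.0249]
orientation: [[0.996, 0.088, -0.0], [0.088, -0.996, 0.001], [-0.0, -0.001, -1.0]]
wrist_force: [0.7, -0.6, -1.5]
grip_width: 0.249
finger_force: 59.4
```

```bash
python3 st.py
```

```text
19.1667 [0.56293 0.00687 0.02489] [[0.9961, 0.088, -0.0003], [0.088, -0.9961, 0.0013], [-0.0002, -0.0013, -1.0]] Fc [ 0.64843322 -0.6781041 ] -1.49 Mc [-0.01707998 -0.02319851] -0.007
```

Emit:
{"method": "move_arm", "body": {
  "targets": [
    [-1, [-0.5, 0, 0], [0, 0, 0]],
    [-1, [-0.5, 0, 0], [0, 0, 0]],
    [-1, [-0.4, 0, 0], [0, 0, 0]],
    [-1, [0, 0, 0], [0, 0, 0]]
  ]
}}

```text
t: 19.5
eef_pos: [0.5614, 0.0067, 0.0249]
orientation: [[0.996, 0.088, -0.0], [0.088, -0.996, 0.001], [-0.0, -0.001, -1.0]]
wrist_force: [-0.4, 0.2, -1.3]
grip_width: 0.251
finger_force: 59.4
```

Emit:
{"method": "move_arm", "body": {
  "targets": [
    [-1, [-0.3, 0, 0], [0, 0, 0]],
    [-1, [0, 0, 0], [0, 0, 0]]
  ]
}}

```text
t: 19.67
eef_pos: [0.5612, 0.0067, 0.0249]
orientation: [[0.996, 0.088, -0.0], [0.088, -0.996, 0.001], [-0.0, -0.001, -1.0]]
wrist_force: [0.0, 0.7, -0.8]
grip_width: 0.249
finger_force: 59.4
```

Emit:
{"method": "move_arm", "body": {
  "targets": [
    [-1, [-0.3, 0, 0], [0, 0, 0]],
    [-1, [0, 0, 0], [0, 0, 0]]
  ]
}}

```text
t: 19.83
eef_pos: [0.561, 0.0067, 0.0249]
orientation: [[0.996, 0.088, -0.0], [0.088, -0.996, 0.001], [-0.0, -0.001, -1.0]]
wrist_force: [1.5, -0.3, -2.0]
grip_width: 0.248
finger_force: 59.3
```

Emit:
{"method": "move_arm", "body": {
  "targets": [
    [-1, [-0.3, 0, 0], [0, 0, 0]],
    [-1, [0, 0, 0], [0, 0, 0]]
  ]
}}

```text
t: 20.0
eef_pos: [0.5609, 0.0067, 0.025]
orientation: [[0.996, 0.088, 0.0], [0.088, -0.996, 0.001], [0.0, -0.001, -1.0]]
wrist_force: [2.7, 0.5, -2.2]
grip_width: 0.247
finger_force: 59.3
```

```bash
python3 st.py
```

```text
20.0 [0.56092 0.00672 0.02496] [[0.9961, 0.0881, 0.0002], [0.0881, -0.9961, 0.0013], [0.0003, -0.0012, -1.0]] Fc [2.69302129 0.21041694] -2.16 Mc [ 0.22344333 -0.46609925] 0.07
```

Emit:
{"method": "move_arm", "body": {
  "targets": [
    [-1, [0, 0, 0.3], [0, 0, 0]],
    [-1, [-0.2, 0, 0], [0, 0, 0]],
    [-1, [0, 0, 0], [0, 0, 0]]
  ]
}}

```text
t: 20.25
eef_pos: [0.5608, 0.0068, 0.0247]
orientation: [[0.996, 0.088, 0.0], [0.088, -0.996, 0.001], [0.001, -0.001, -1.0]]
wrist_force: [3.4, 1.8, 0.9]
grip_width: 0.253
finger_force: 59.6
```

```bash
python3 st.py
```

```text
20.25 [0.56084 0.00679 0.02474] [[0.9961, 0.0882, 0.0004], [0.0882, -0.9961, 0.0014], [0.0005, -0.0014, -1.0]] Fc [3.60704883 1.50482407] 0.88 Mc [ 0.34838669 -0.76436258] 0.085
```

Emit:
{"method": "move_arm", "body": {
  "targets": [
    [-1, [0, -0.2, 0], [0, 0, 0]],
    [-1, [-0.2, 0, 0], [0, 0, 0]],
    [-1, [0, 0, 0], [0, 0, 0]]
  ]
}}

```text
t: 20.5
eef_pos: [0.5608, 0.0068, 0.0247]
orientation: [[0.996, 0.088, 0.001], [0.088, -0.996, 0.001], [0.001, -0.001, -1.0]]
wrist_force: [4.2, 1.0, 0.2]
grip_width: 0.253
finger_force: 59.6
```

```bash
python3 st.py
```

```text
20.5 [0.56076 0.00677 0.02475] [[0.9961, 0.088, 0.0007], [0.088, -0.9961, 0.0011], [0.0008, -0.001, -1.0]] Fc [4.22432656 0.55755842] 0.17 Mc [ 0.15401163 -1.24584342] 0.152
```

Emit:
{"method": "move_arm", "body": {
  "targets": [
    [-1, [0, 0, 0.1], [0, 0, -0.005]],
    [-1, [-0.2, 0, 0], [0, 0, 0]],
    [-1, [0, 0, 0], [0, 0, 0]]
  ]
}}

```text
t: 20.75
eef_pos: [0.5606, 0.0068, 0.0247]
orientation: [[0.996, 0.093, 0.001], [0.093, -0.996, 0.001], [0.001, -0.001, -1.0]]
wrist_force: [6.2, 0.8, 3.1]
grip_width: 0.254
finger_force: 59.9
```

```bash
python3 st.py
```

```text
20.75 [0.56063 0.00679 0.02473] [[0.9957, 0.0931, 0.0008], [0.0931, -0.9957, 0.0012], [0.0009, -0.0011, -1.0]] Fc [6.27019672 0.16691097] 3.05 Mc [ 0.23830136 -1.23614737] 0.085
```

Emit:
{"method": "move_arm", "body": {
  "targets": [
    [-1, [0, 0, 0], [0, 0, -0.003]],
    [-1, [-0.15, 0, 0], [0, 0, 0]],
    [-1, [0, 0, 0], [0, 0, 0]]
  ]
}}

```text
t: 21.0
eef_pos: [0.5606, 0.0068, 0.0248]
orientation: [[0.995, 0.096, 0.001], [0.096, -0.995, 0.001], [0.001, -0.001, -1.0]]
wrist_force: [6.2, 2.5, 2.3]
grip_width: 0.248
finger_force: 59.9
```

```bash
python3 st.py
```

```text
21.0 [0.56057 0.00685 0.02477] [[0.9954, 0.0961, 0.001], [0.0961, -0.9954, 0.0013], [0.0011, -0.0012, -1.0]] Fc [6.39023509 1.92056038] 2.33 Mc [ 0.27754727 -1.35148515] 0.129
```

Emit:
{"method": "move_arm", "body": {
  "targets": [
    [-1, [0.4, 0, 0], [0, 0, 0]],
    [-1, [0, -0.3, 0], [0, 0, 0.004]],
    [-1, [0, 0, 0], [0, 0, 0]],
    [-1, [-0.4, 0, 0], [0, 0, 0]],
    [-1, [0, 0, 0], [0, 0, 0]]
  ]
}}

```text
t: 21.42
eef_pos: [0.5606, 0.0069, 0.0247]
orientation: [[0.996, 0.092, 0.001], [0.092, -0.996, 0.001], [0.001, -0.001, -1.0]]
wrist_force: [6.8, -0.1, 3.8]
grip_width: 0.249
finger_force: 59.9
```

```bash
python3 st.py
```

```text
21.4167 [0.56055 0.0069  0.02473] [[0.9958, 0.0919, 0.0011], [0.0919, -0.9958, 0.0009], [0.0012, -0.0008, -1.0]] Fc [ 6.71324101 -0.726887  ] 3.84 Mc [-0.14146732 -1.49387742] 0.154
```

Emit:
{"method": "move_arm", "body": {
  "targets": [
    [-1, [0, 0, 0], [0, 0, -0.008]],
    [-1, [0, 0, 0], [0, 0, 0]],
    [-1, [0, 0, 0], [0, 0, 0]]
  ]
}}

```text
t: 21.67
eef_pos: [0.5605, 0.0069, 0.0247]
orientation: [[0.995, 0.1, 0.001], [0.1, -0.995, 0.001], [0.001, -0.001, -1.0]]
wrist_force: [6.1, 0.8, 3.0]
grip_width: 0.25
finger_force: 60.0
```

```bash
python3 st.py
```

```text
21.6667 [0.56049 0.00695 0.02472] [[0.995, 0.0996, 0.0009], [0.0996, -0.995, 0.0011], [0.001, -0.001, -1.0]] Fc [6.11330794 0.25264164] 3.0 Mc [-0.05024435 -1.44218193] -0.146
```

Emit:
{"method": "move_arm", "body": {
  "targets": [
    [-1, [0, 0, 0], [0, 0, 0.004]],
    [-1, [-0.2, 0, 0], [0, 0, 0]],
    [-1, [0, 0, 0], [0, 0, 0]]
  ]
}}

```text
t: 21.92
eef_pos: [0.5605, 0.0069, 0.0247]
orientation: [[0.995, 0.096, 0.001], [0.096, -0.995, 0.001], [0.001, -0.001, -1.0]]
wrist_force: [6.7, 0.8, 2.6]
grip_width: 0.248
finger_force: 59.8
```

```bash
python3 st.py
```

```text
21.9167 [0.56045 0.00691 0.02473] [[0.9954, 0.0959, 0.0012], [0.0959, -0.9954, 0.0009], [0.0013, -0.0008, -1.0]] Fc [6.70489075 0.16932506] 2.55 Mc [-0.13700042 -1.71800861] 0.031
```

Emit:
{"method": "move_arm", "body": {
  "targets": [
    [-1, [-0.15, 0, 0], [0, 0, 0]],
    [-1, [0, 0, 0], [0, 0, 0]],
    [-1, [0, 0, 0], [0, 0, 0]]
  ]
}}

```text
t: 22.17
eef_pos: [0.5605, 0.0069, 0.0247]
orientation: [[0.995, 0.096, 0.001], [0.096, -0.995, 0.001], [0.002, -0.001, -1.0]]
wrist_force: [8.4, 0.5, 0.8]
grip_width: 0.247
finger_force: 59.8
```

```bash
python3 st.py
```

```text
22.1667 [0.56046 0.00689 0.02474] [[0.9954, 0.0959, 0.0015], [0.0959, -0.9954, 0.0009], [0.0015, -0.0007, -1.0]] Fc [ 8.44338183 -0.31274045] 0.82 Mc [-0.07385121 -1.84200809] 0.083
```

Emit:
{"method": "move_arm", "body": {
  "targets": [
    [-1, [0, 0, 0], [0, 0, -0.0015]],
    [-1, [0, 0, 0], [0, 0, 0]],
    [-1, [0, 0, 0], [0, 0, 0]],
    [-1, [0, 0, 0], [0, 0, 0]],
    [-1, [0, 0, 0], [0, 0, 0]],
    [-1, [0, 0, 0], [0, 0, 0]],
    [-1, [0, 0, 0], [0, 0, 0]],
    [-1, [0, 0, 0], [0, 0, 0]],
    [-1, [0, 0, 0], [0, 0, 0]],
    [-1, [0, 0, 0], [0, 0, 0]],
    [-1, [0, 0, 0], [0, 0, 0]],
    [-1, [0, 0, 0], [0, 0, 0]],
    [-1, [0, 0, 0], [0, 0, 0]],
    [-1, [0, 0, 0], [0, 0, 0]],
    [-1, [0, 0, 0], [0, 0, 0]],
    [-1, [0, 0, 0], [0, 0, 0]],
    [-1, [0, 0, 0], [0, 0, 0]],
    [-1, [0, 0, 0], [0, 0, 0]]
  ]
}}

```text
t: 23.67
eef_pos: [0.5605, 0.0069, 0.0248]
orientation: [[0.995, 0.097, 0.002], [0.097, -0.995, 0.001], [0.002, -0.001, -1.0]]
wrist_force: [7.4, 0.2, 2.3]
grip_width: 0.249
finger_force: 59.8
```

```bash
python3 st.py
```

```text
23.6667 [0.56046 0.00686 0.02477] [[0.9953, 0.0972, 0.0015], [0.0972, -0.9953, 0.0009], [0.0016, -0.0008, -1.0]] Fc [ 7.42195199 -0.51115164] 2.26 Mc [-0.07892815 -1.8548348 ] 0.041
```

Emit:
{"method": "move_arm", "body": {
  "targets": [
    [-1, [0.35, 0, 0], [0, 0, 0]],
    [-1, [0, 0, 0], [0, 0, 0]],
    [-0.3, [0, 0, 0], [0, 0, 0]],
    [-0.3, [0, 0, 0], [0, 0, 0]],
    [-0.3, [0, 0, 0], [0, 0, 0]],
    [0, [0, 0, 0], [0, 0, 0]],
    [0, [0, 0, 0], [0, 0, 0]],
    [0, [0, 0, 0], [0, 0, 0]],
    [0, [0, 0, 0], [0, 0, 0]],
    [0, [0, 0, 0], [0, 0, 0]]
  ],
  "grip_force": 30
}}

```text
t: 24.5
eef_pos: [0.5598, 0.007, 0.0244]
orientation: [[0.995, 0.097, -0.0], [0.097, -0.995, 0.001], [-0.0, -0.001, -1.0]]
wrist_force: [-0.8, -0.4, 0.4]
grip_width: 0.503
finger_force: 0.0
```

Emit:
{"method": "move_arm", "body": {
  "targets": [
    [0, [0, 0, -5], [0, 0, 0]],
    [0, [0, 0, -10], [0, 0, 0]],
    [0, [0, 0, -20], [0, 0, 0]],
    [0, [0, 0, -25], [0, 0, 0]],
    [0, [0, 0, -30], [0, 0, 0]],
    [0, [0, 0, -35], [0, 0, 0]],
    [0, [0, 0, -25], [0, 0, 0]],
    [0, [-20, -30, 0], [0, 0, 0]],
    [0, [-20, -30, 0], [0, 0, 0]],
    [0, [-20, -30, 0], [0, 0, 0]],
    [0, [-10, -30, 0], [0, 0, 0]],
    [0, [0, -30, 0], [0, 0, 0]],
    [0, [0, -30, 0], [0, 0, 0]],
    [0, [0, -30, 0], [0, 0, 0]],
    [0, [0, -30, 0], [0, 0, 0]],
    [0, [0, -30, 0], [0, 0, 0]],
    [0, [0, 0, 0], [0, 0, 0]]
  ]
}}

```text
t: 25.92
eef_pos: [0.4629, 0.2746, 0.1753]
orientation: [[0.995, 0.104, -0.0], [0.104, -0.995, 0.002], [0.0, -0.002, -1.0]]
wrist_force: [-0.3, 1.2, -0.8]
grip_width: 0.504
finger_force: 0.0
```

```bash
python3 - <<'E'
from h import *
np.set_printoptions(precision=4,suppress=True)
s=snap('side');t=snap('top')
a=cv2.resize(s['pixels'][130:210,220:320,::-1],None,fx=4,fy=4,interpolation=cv2.INTER_CUBIC)
b=cv2.resize(t['pixels'][130:210,135:225,::-1],None,fx=4,fy=4,interpolation=cv2.INTER_CUBIC)
cv2.imwrite('pics/c4.png',np.hstack([a,b]))
print(r.read_state()['t'])
for c,q in(('top',t),('side',s)):
  for d in r.landmark_of(c,'leaf_medium_grip'): print(c,d['score'],ray(q,d['centre'],.042))
E
```

```text
26.0167
top 0.8 [0.4263 0.135  0.042 ]
top 0.63 [0.5607 0.0134 0.042 ]
side 0.77 [0.4163 0.1381 0.042 ]
```

View pics/c4.png

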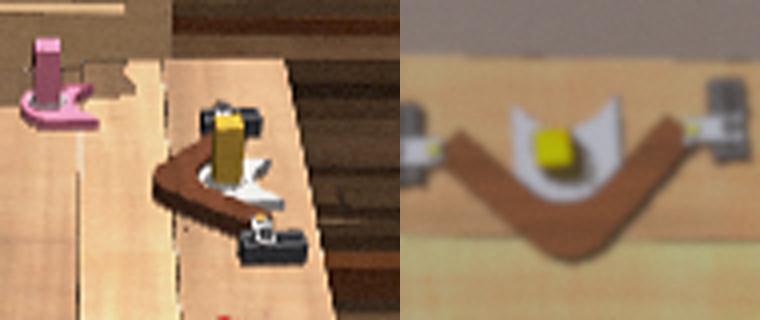

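Both views show the yellow leaf flat and flush in the inside fillet, released, with the arm well clear. Handing in.

```bash
python3 -c "
from rig import r
print(r.sign_off())"
```

```text
the job is handed in; nothing more can be done
None
```

I pressed the medium (yellow, 30 mm) leaf on the outside of the corner at about 8 N for over a second. I then lifted it over, pressed it in the inside fillet at about 7.4–8.4 N for 1.5 s and left it seated and released. The job was handed in at about 26 s, with no push on the corner above about 8.5 N in the readings and the mug and tin untouched.

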